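# Inspect an embossing stamp under a hand loupe

## Task

Swing the stamp holder's black-handled lever until its nose points into the notch between the two red teeth, and let go of it. Then take the loupe from its wooden rest and hold it level and still, with the lens centred over the brass stamp at the height of the red focus mark and touching nothing else; the program finishes while you are still holding it there. Leave the focus mark, the mallet, the knife and the tub where they are.

Things in the scene. Friction and masses are not known exactly. Their poses are not given: they have to be found in the camera images.
- holder: Fixed green base, 12 mm thick, x -110 to +165 mm, y +-80. Origin on the table under the lever's pivot; z up; +x runs to the focus post (10 mm rod, 157 mm high, at x = 145). On the -x side, 101 mm from the pivot, an arc of small teeth (tops 21 mm above the table) has three gaps; the marked notch, between two red teeth and with a red line, lies exactly at -x from the pivot
- index_lever (a joint): Angle (rad) of the aluminium lever about the vertical pivot, counter-clockwise from above positive. 0: nose in the red notch, stamp 60 mm from the pivot along the holder's +x, handle at -x. Starts at -0.95 to -0.5; stops at -0.98 and 0.6, so it can be pushed past the notch. Stays where left (friction 0.15 N m, 2 N at the handle); no spring, no click
- lever_handle (a point): Point on the axis of the lever's upright black round handle, 16 mm in diameter, 80 mm from the pivot on the side opposite to the stamp; the handle stands from 22 to 64 mm above the table, this point at 50 mm. The lever's bar below it is 16 mm wide with its top at 22 mm
- stamp_face (a point): Centre of the upper face of the brass embossing stamp (28 mm square, copper flower relief), 45 mm above the table. It sits on a dark 38 mm nest block fixed on the lever, and swings with it, 60 mm from the pivot opposite to the handle
- focus_mark (a point): Tip of the red pointer on the red collar (22 mm in diameter) of the focus post, 123 mm from the pivot along the holder's +x. Its height is the focal height for the middle plane of the lens: 100 to 135 mm above the table, different each time. The collar holds by friction (6 N)
- loupe: Loose hand loupe, about 100 g, lying level in its rest. Origin in the middle of the handle (balance point within 10 mm), in the lens's middle plane, 41 mm above the table at the start; x along the handle towards the lens, z up. Handle: wooden bar 16 mm wide, 16 mm high, x = -60 to +48 mm, brass cap to -70 mm
- lens_center (a point): Centre of the lens, 90 mm from the loupe's origin along its +x, in the handle's plane. Black rim 72 mm in outer diameter, 10 mm thick
- rest: Fixed light-wood rest of the loupe, base 125 x 60 x 8 mm, origin on the table under the loupe's origin, same axes. Two cradles 10 mm long at x = -47 and +41 mm, 40 mm wide, carry the handle's underside 33 mm above the table; their cheeks reach 43 mm. Between them, 78 mm clear, the handle is free on both sides
- mallet: Bystander: loose mallet lying on the table; black head 85 mm long, 56 mm in diameter, wooden handle 190 mm. Origin on the table under the head
- knife: Bystander: loose red closed utility knife, 170 x 26 x 22 mm, lying flat. Origin under its middle
- tub: Bystander: loose bluish clear plastic tub of odds and ends, 130 x 100 x 65 mm. Origin under its middle

How it is judged:
By the outcome, as a careful person would: the job done as asked, in the order asked, and still so for the second after the job is handed in, while the arm keeps its last pose, push and grip.
It also fails if it takes over 51 s, if anything falls off the work surface, if the arm or the gripper's body presses on something with over 40 N, if the wrist force passes 120 N, or if a joint passes its speed limit or range.

## Robot

A 6-joint arm with a two-finger parallel gripper is mounted at the origin on the work surface. World frame = base frame: x ahead of the robot, y to its left, z up, the work surface at z = 0. Lengths are in m, angles in rad, forces in N, time in s.
With the tool pointing down it reaches from about 0.425 to 0.95 m from the base axis. Payload 3.5 kg.
Tool frame: the origin (TCP) lies on the centre line of the jaws, within the pads' length; the fingertips stand 14 mm ahead of it and the grasp point (between the pads) lies 5 mm behind it (ctrl.finger_overhang is the distance from the TCP to the fingertips, in m); z points along the fingers, y is the line along which they close (so a half turn about z gives the same grasp; the last joint's range is limited). The gripper opens to 85 mm and grips with 20 to 120 N. Pads are 22 mm wide; open, the fingers measure 114 mm over their backs; the gripper's body (76 mm by 85 mm) begins 54 mm behind the grasp point. The pads swing forward as they close: fully open they stand 13 mm farther back than shut.
Start: joints at [1.027, 0.286, 1.577, -0, 1.279, -0.15], TCP at [0.259, 0.623, 0.245] pointing down, gripper open.
Joint ranges: [-2.77, 2.77], [-0.9, 2.22], [0.21, 2.48], [-1.53, 4.67], [0.24, 2.81], [-2.84, 2.84]. Speed limits (rad/s): [2.79, 2.79, 3.14, 3.14, 3.14, 3.14].

## Interface

Orientations are given as a unit quaternion [x, y, z, w].
In Python, from plant import ctrl gives the robot as it stands.
- The arm moves only by the tool send_rows, never from a script. Its argument "moves" is text: rows parted by semicolons, each of 7 numbers parted by spaces: the turn, a rotation vector about the tool's x, y, z in units of 360 degrees (1.0 is 360 degrees), then the shift along the tool's x, y, z in units of 20 cm (1.0 is 20 cm), then the gripper's target within -1 to 1 (fully open at 1, half-way at 0, shut at -1). A call has 1 to 12 rows; each row is the pose to reach, as a shift and turn from the pose commanded when the call began, along the tool's axes at that moment, turning the shorter way round; what a row does not reach only later rows make up. A row lasts 1/8 s, in which the tool goes at most 62.5 mm and 10.7 degrees, less where a joint would pass 70% of its speed; a pose out of reach is approached as far as the arm can. A call with a number of a shift or a turn outside -1 to 1 is refused whole. A call with a gripper value outside its range is refused whole. The fingers move at their own pace and stop on an object; "newtons" is the grip in N (left out, the last holds). Time passes only in rows, so rows that repeat a pose let the fingers close. It gives the time, the measured TCP pose, the force, the opening and the grip force at its end, in the units of the state.
- ctrl.get_state(): the state, without advancing time (a new reading comes with each control period).
- ctrl.read_camera(name): name is "scene" or "top"; returns a dict with "image" (400x640x3 uint8, red, green, blue), "fovy" (degrees; the focal length in pixels is half the picture's height over the tangent of half this angle, whatever the lens; pixels are square), "cx", "cy" (the principal point, pixels), "distortion" ([k1, k2, p1, p2, k3] as OpenCV has them; the pictures are not rectified), "extrinsics" (4x4, takes a point from camera to world coordinates). Camera axes: x right, y up, looking along -z (the intrinsics and any distortion apply to the point x, -y, -z); pixel columns grow to the right and rows downward; lengths in m; the calibration is good to about 2 mm. A picture is of the moment at which its call begins. There is no depth.
- ctrl.sign_off(): hands the job in; it is judged then, once.
The state is a dict: "time": time; "qpos": joint angles; "dq": joint speeds; "joint_efforts": joint torques, N m; "eef_pos": TCP position; "tcp_rot": TCP orientation; "contact_force": force on the tool from outside, world axes, zero at the start; "wrist_torque": the same for the moment, N m; "opening": opening from 0.0 (shut) to 1.0 (fully open); "finger_force": force on a finger pad.
Only numpy, scipy, OpenCV 4.12 (cv2) and the standard library are available. Lean on these libraries where they do the work, as an engineer would, in place of code of your own. Each camera call takes 0.05 s, during which the arm holds its last target. There are 200 camera calls.

## Working session

There is one attempt and no reset: what is moved stays moved. The work goes in short steps, Python scripts to look and compute and a tool call to move; the robot and the scene stay as the last step left them, time stands still between calls to the robot, and variables do not carry over. Pictures are saved under pics/ and viewed, at most 10 in all, crops included, and the job is handed in when it is done.

Besides the shell and the picture viewer there is one more tool, called after "Request:" as a command line: name --argument value ..., lists and objects as JSON in quotes. send_rows: Moves the arm, as the interface text tells. Its arguments: {"type":"object","properties":{"moves":{"type":"string"},"newtons":{"type":"number"}},"required":["moves"]}

```bash
mkdir -p pics; cat > h.py <<'E'
import numpy as np, cv2
from scipy.spatial.transform import Rotation as R
from plant import ctrl
def cam(n):
    c=ctrl.read_camera(n); im=c["image"]; f=im.shape[0]/2/np.tan(np.radians(c["fovy"])/2)
    c["K"]=np.array([[f,0,c["cx"]],[0,f,c["cy"]],[0,0,1]]); c["D"]=np.array(c["distortion"],float); c["E"]=np.array(c["extrinsics"]); return c
def ray(c,px):
    u=cv2.undistortPoints(np.array([[px]],float),c["K"],c["D"])[0,0]
    d=c["E"][:3,:3]@np.array([u[0],-u[1],-1]); return c["E"][:3,3],d
def at_z(c,px,z):
    o,d=ray(c,px); return o+d*(z-o[2])/d[2]
def proj(c,P):
    P=np.atleast_2d(P); q=(P-c["E"][:3,3])@c["E"][:3,:3]; q=q*[1,-1,-1]
    return cv2.projectPoints(q,np.zeros(3),np.zeros(3),c["K"],c["D"])[0][:,0]
def save(c,n): cv2.imwrite(f"pics/{n}.png",c["image"][:,:,::-1])
E
python3 - <<'E'
from h import *
for n in("scene","top"):
    c=cam(n); save(c,n+"0"); print(n,c["fovy"],c["cx"],c["cy"],c["D"],c["E"].round(3).tolist())
s=ctrl.get_state();print(s)
E
```

```text
scene 56.24172148863322 318.26468557709285 199.62304858369492 [-0.01778279  0.          0.          0.          0.        ] [[0.064, -0.772, 0.632, 1.224], [0.998, 0.054, -0.034, -0.035], [-0.008, 0.633, 0.774, 0.859], [0.0, 0.0, 0.0, 1.0]]
top 54.33842425387354 322.391047080725 198.5517526460941 [-0.03500272  0.          0.          0.          0.        ] [[0.026, 0.995, -0.093, 0.532], [-1.0, 0.028, 0.014, 0.011], [0.017, 0.092, 0.996, 1.104], [0.0, 0.0, 0.0, 1.0]]
{'time': 0.1, 'qpos': array([ 1.02702879e+00,  2.87108937e-01,  1.57803039e+00,  3.71332863e-05,
        1.27859920e+00, -1.49973641e-01]), 'dq': array([ 0.00022276, -0.000926  , -0.00432425, -0.00025479, -0.00121613,
        0.00052006]), 'joint_efforts': array([ 7.68648351e-04, -4.07296228e+01, -2.93697292e+01, -1.66249770e-04,
        3.43789718e-03, -5.47939933e-06]), 'eef_pos': array([0.25864822, 0.62287044, 0.24406434]), 'tcp_rot': array([ 1.95632332e-01,  9.80676725e-01, -1.00299227e-03, -3.81467350e-04]), 'contact_force': array([ 0.62956803, -0.02723458,  0.19498314]), 'wrist_torque': array([-0.01965076,  0.03372826, -0.01158502]), 'finger_force': 0.0, 'opening': 1.0000604348971889}
```

View pics/scene0.png

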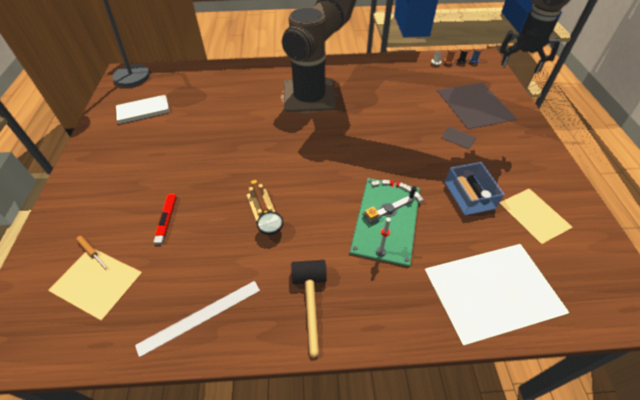

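View pics/top0.png

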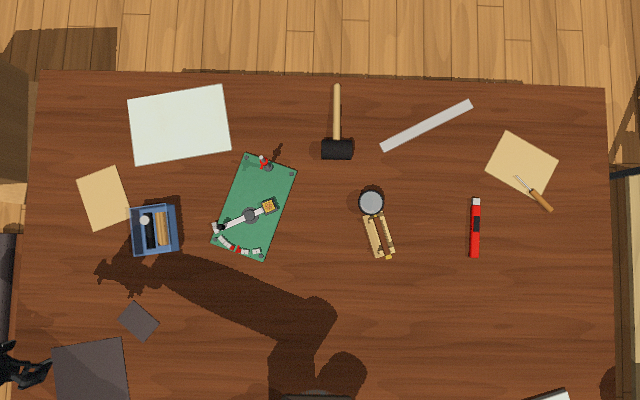

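Scene: the holder is around (388,220) in the scene view and (254,207) in the top view. The loupe lens is at (371,202) and its cap at (389,257) in the top view. Next I zoom in for the pixel positions.

```bash
python3 - <<'E'
import cv2
a=cv2.imread("pics/top0.png")[145:265,202:402]; cv2.imwrite("pics/topz.png",cv2.resize(a,None,fx=4,fy=4,interpolation=cv2.INTER_CUBIC))
a=cv2.imread("pics/scene0.png")[165:285,235:435]; cv2.imwrite("pics/scz.png",cv2.resize(a,None,fx=4,fy=4,interpolation=cv2.INTER_CUBIC))
E
```

```text
(no output)
```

View pics/topz.png

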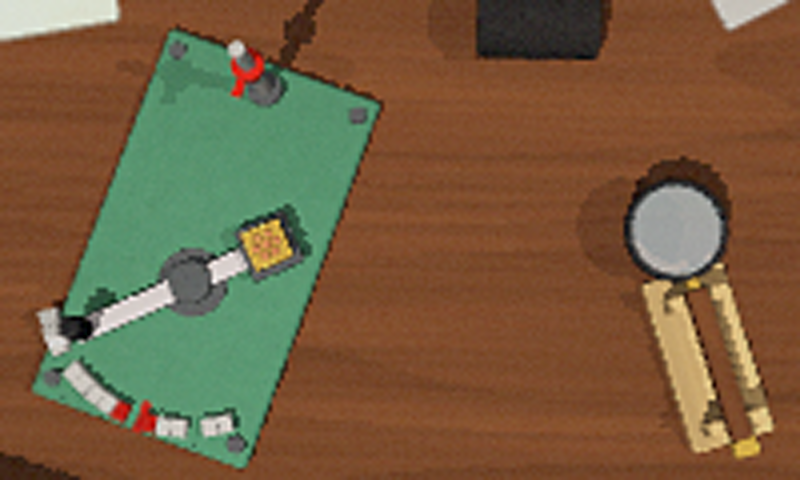

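View pics/scz.png

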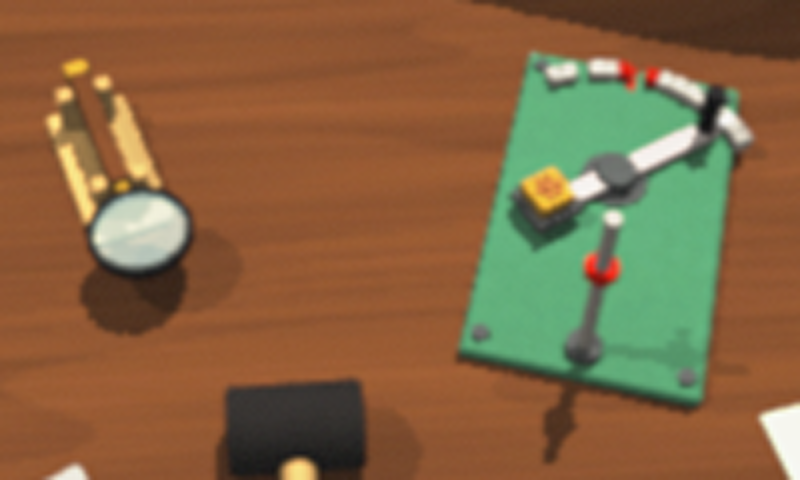

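Corners, lens, handle, stamp and collar are readable in both crops: holder corners in the top crop at (170,30), (381,102), (248,467), (35,390), and the lens at (676,230). I'll fit the poses with both cameras.

```bash
cat > fit.py <<'E'
from h import *
from scipy.optimize import least_squares
ct=cam("top"); cs=cam("scene")
T=lambda x,y:np.array([x/4+202-.375,y/4+145-.375]); S=lambda x,y:np.array([x/4+235-.375,y/4+165-.375])
def W(p,P): # p=x,y,yaw
    P=np.atleast_2d(P).astype(float)/1e3; c,s=np.cos(p[2]),np.sin(p[2])
    return np.c_[p[0]+c*P[:,0]-s*P[:,1],p[1]+s*P[:,0]+c*P[:,1],P[:,2]]
corn=[[165,80,12],[165,-80,12],[-110,-80,12],[-110,80,12]]
tc=np.array([T(170,30),T(381,102),T(248,467),T(35,390)])
sc=np.array([S(702,404),S(460,354),S(533,54),S(738,92)])
res={}
for nm,use in (("both",(1,1)),("top",(1,0)),("scene",(0,1))):
    f=lambda p:np.r_[use[0]*(proj(ct,W(p,corn))-tc).ravel(),use[1]*(proj(cs,W(p,corn))-sc).ravel()]
    r=least_squares(f,[.55,.19,-.3]); res[nm]=r.x; print(nm,r.x.round(4),np.abs(f(r.x)).max().round(2))
h=res["both"]
# lever
g=lambda q:np.r_[(proj(ct,W(h,[[-80*np.cos(q[0]),-80*np.sin(q[0]),64],[60*np.cos(q[0]),60*np.sin(q[0]),45]]))-[T(75,327),T(267,244)]).ravel(),
 (proj(cs,W(h,[[-80*np.cos(q[0]),-80*np.sin(q[0]),64],[60*np.cos(q[0]),60*np.sin(q[0]),45]]))-[S(713,93),S(548,190)]).ravel()]
r=least_squares(g,[-.7]); print("lever",r.x,g(r.x).round(1))
# red collar
def red(c,box):
    im=c["image"].astype(int);m=(im[...,0]>130)&(im[...,1]<80)&(im[...,2]<80);k=np.zeros_like(m);x0,y0,x1,y1=box;k[y0:y1,x0:x1]=1;m&=k
    y,x=np.nonzero(m);return x.mean(),y.mean(),x.min(),x.max(),y.min(),y.max(),len(x)
print("red top",red(ct,(255,150,275,172)),"scene",red(cs,(376,222,396,242)))
for z in range(100,140,5): print(z,proj(ct,W(h,[[145,0,z],[123,0,z]])).round(1).tolist(),proj(cs,W(h,[[145,0,z],[123,0,z]])).round(1).tolist())
# post top check
print("post top",proj(ct,W(h,[145,0,157])),T(236,47),proj(cs,W(h,[145,0,157])),S(614,218))
# loupe: lens centre, cap end
pl=[[90,0,41],[-70,0,41]]
tl=np.array([T(676,230),T(746,449)]);sl=np.array([S(140,230),S(75,67)])
f=lambda p:np.r_[(proj(ct,W(p,pl))-tl).ravel(),(proj(cs,W(p,pl))-sl).ravel()]
r=least_squares(f,[.6,-.1,.2]);print("loupe",r.x.round(4),f(r.x).round(1))
np.save("p.npy",np.array([h,r.x]))
E
python3 fit.py
```

```text
both [ 0.5835  0.1976 -0.3135] 1.76
top [ 0.5815  0.1958 -0.3118] 1.05
scene [ 0.5859  0.1993 -0.3174] 0.77
lever [-0.79534404] [-1.4 -0.3 -0.5 -1.1  0.  -0.8 -0.2 -1. ]
red top (np.float64(263.67857142857144), np.float64(160.08928571428572), np.int64(255), np.int64(272), np.int64(151), np.int64(168), 56) scene (np.float64(385.17857142857144), np.float64(232.35714285714286), np.int64(382), np.int64(388), np.int64(230), np.int64(235), 28)
100 [[263.6, 160.3], [260.6, 168.2]] [[384.4, 233.3], [385.7, 226.1]]
105 [[263.3, 160.0], [260.4, 167.8]] [[384.7, 232.2], [385.9, 225.0]]
110 [[263.0, 159.6], [260.1, 167.5]] [[385.0, 231.0], [386.2, 223.8]]
115 [[262.8, 159.2], [259.8, 167.2]] [[385.2, 229.8], [386.5, 222.6]]
120 [[262.5, 158.8], [259.5, 166.8]] [[385.5, 228.6], [386.7, 221.4]]
125 [[262.3, 158.5], [259.2, 166.5]] [[385.8, 227.4], [387.0, 220.2]]
130 [[262.0, 158.1], [259.0, 166.2]] [[386.1, 226.2], [387.3, 219.0]]
135 [[261.7, 157.7], [258.7, 165.8]] [[386.3, 225.0], [387.6, 217.7]]
post top [[260.47599906 155.9360178 ]] [260.625 156.375] [[387.60102337 219.4708074 ]] [388.125 219.125]
loupe [ 0.5408 -0.1639  0.3246] [-0.5 -0.4 -0.2  1.  -0.3  0.3 -0.4  0.3]
```

```bash
cat > mv.py <<'E'
from h import *
def rowto(p,yang,Rm=None,p0=None):
    """units row for TCP at p (m), tool down, y axis line at yang deg"""
    s=ctrl.get_state(); R0=R.from_quat(s["tcp_rot"]); p0=s["eef_pos"]
    best=None
    for k in (0,180):
        a=np.radians(yang+k); y=np.array([np.cos(a),np.sin(a),0]); z=np.array([0,0,-1.]); x=np.cross(y,z)
        v=(R0.inv()*R.from_matrix(np.c_[x,y,z])).as_rotvec()
        if best is None or np.linalg.norm(v)<np.linalg.norm(best): best=v
    return np.r_[best/(2*np.pi),R0.inv().apply(np.array(p)-p0)/.2].round(3)
H,L=np.load("p.npy")
def lev(q,r=.08,z=.045):
    a=H[2]+q+np.pi; return [H[0]+r*np.cos(a),H[1]+r*np.sin(a),z], np.degrees(H[2]+q+np.pi/2)
E
python3 - <<'E'
from mv import *
p,a=lev(-.795,z=.16);print(p,a,rowto(p,a))
print(rowto([.40,.45,.2],45))
E
```

```text
[np.float64(0.5478101379045738), np.float64(0.26921263121924727), 0.16] 26.487305823457742 [-0.     0.     0.114 -2.013 -1.078  0.423]
[-0.     0.     0.062 -0.984 -0.528  0.223]
```

Request:
send_rows --moves "0 0 0.03 -0.3 -0.16 0.05 1;0 0 0.06 -0.65 -0.35 0.15 1;0 0 0.06 -0.98 -0.53 0.2 1;0 0 0.06 -0.98 -0.53 0.2 1" --newtons 20

```text
time: 0.7
eef_pos: [0.4004, 0.4479, 0.2044]
tcp_rot: [0.377, 0.926, -0.001, -0.0]
contact_force: [-0.4, -0.8, -0.7]
opening: 0.997
finger_force: 0.0
```

```bash
python3 - <<'E'
from mv import *
p,a=lev(-.795,z=.16);print(rowto(p,a), ctrl.get_state()["eef_pos"],ctrl.get_state()["time"])
E
```

```text
[-0.     0.     0.053 -1.151 -0.125  0.222] [0.40039101 0.4478642  0.20441703] 0.7
```

Request:
send_rows --moves "0 0 0.025 -0.3 -0.04 0.05 1;0 0 0.05 -0.6 -0.07 0.1 1;0 0 0.053 -0.9 -0.1 0.2 1;0 0 0.053 -1 -0.125 0.22 1;0 0 0.053 -1 -0.125 0.22 1;0 0 0.053 -1 -0.125 0.22 1"

```text
time: 1.45
eef_pos: [0.5248, 0.2941, 0.1619]
tcp_rot: [0.524, 0.852, 0.0, -0.0]
contact_force: [0.0, -0.6, 0.3]
opening: 1.0
finger_force: 0.0
```

```bash
python3 - <<'E'
from mv import *
p,a=lev(-.795,z=.045);print(rowto(p,a), ctrl.get_state()["eef_pos"],ctrl.get_state()["time"])
c=cam("scene");a=c["image"][130:260,320:490,::-1];cv2.imwrite("pics/z2.png",cv2.resize(a,None,fx=4,fy=4,interpolation=cv2.INTER_CUBIC))
E
```

```text
[ 0.    -0.     0.001 -0.163  0.046  0.584] [0.52481276 0.29414205 0.16187646] 1.45
```

View pics/z2.png

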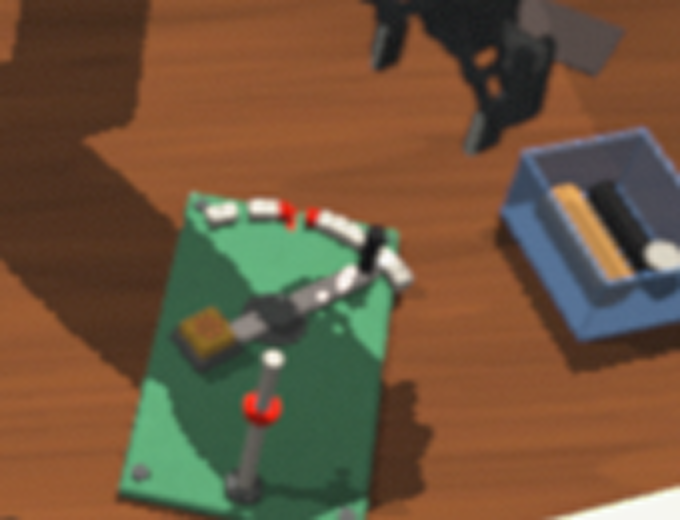

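The open jaws hang up-right of the lever handle (crop (372,245)), with the tub well to the right. I'll move over the handle and then descend.

Request:
send_rows --moves "0 0 0 -0.163 0.046 0.1 1;0 0 0 -0.163 0.046 0.1 1;0 0 0 -0.163 0.046 0.3 1;0 0 0 -0.163 0.046 0.5 1;0 0 0 -0.163 0.046 0.584 1;0 0 0 -0.163 0.046 0.584 1"

```text
time: 2.25
eef_pos: [0.5472, 0.2687, 0.0439]
tcp_rot: [0.524, 0.852, -0.001, -0.001]
contact_force: [-0.7, 0.4, 0.0]
opening: 1.0
finger_force: 0.0
```

Request:
send_rows --moves "0 0 0 0 0 0 0;0 0 0 0 0 0 -0.5;0 0 0 0 0 0 -1;0 0 0 0 0 0 -1;0 0 0 0 0 0 -1;0 0 0 0 0 0 -1;0 0 0 0 0 0 -1;0 0 0 0 0 0 -1" --newtons 20

```text
time: 3.25
eef_pos: [0.5487, 0.2681, 0.0452]
tcp_rot: [0.524, 0.852, 0.0, 0.0]
contact_force: [-1.3, 0.1, 4.8]
opening: 0.178
finger_force: 21.8
```

```bash
python3 - <<'E'
from mv import *
s=ctrl.get_state(); print(s["eef_pos"],s["contact_force"],s["opening"])
v=s["eef_pos"][:2]-H[:2]; print(np.hypot(*v),np.arctan2(*(-v)[::-1])-H[2])
for q in(-.795,-.6,-.4,-.2,0): print(q,rowto(*lev(q)))
E
```

```text
[0.54866221 0.26812562 0.04521043] [-1.26116028  0.08710079  4.7698555 ] 0.17773142859119917
0.07864755404698812 -0.7985325970367062
-0.795 [ 0.     0.     0.001  0.007 -0.001  0.001]
-0.6 [ 0.     0.    -0.03  -0.    -0.079  0.001]
-0.4 [ 0.     0.    -0.062 -0.023 -0.155  0.001]
-0.2 [ 0.     0.    -0.094 -0.061 -0.226  0.001]
0 [ 0.     0.    -0.126 -0.112 -0.287  0.001]
```

Request:
send_rows --moves "0 0 -0.015 0.003 -0.04 0 -1;0 0 -0.03 0 -0.079 0 -1;0 0 -0.046 -0.01 -0.118 0 -1;0 0 -0.062 -0.023 -0.155 0 -1;0 0 -0.078 -0.04 -0.191 0 -1;0 0 -0.094 -0.061 -0.226 0 -1;0 0 -0.11 -0.085 -0.258 0 -1;0 0 -0.126 -0.112 -0.287 0 -1;0 0 -0.126 -0.112 -0.287 0 -1;0 0 -0.126 -0.112 -0.287 0 -1"

```text
time: 4.5
eef_pos: [0.5091, 0.222, 0.0453]
tcp_rot: [0.156, 0.988, 0.0, 0.003]
contact_force: [4.2, -0.7, 1.1]
opening: 0.177
finger_force: 21.4
```

```bash
python3 - <<'E'
from mv import *
s=ctrl.get_state(); print(s["eef_pos"],s["contact_force"],s["wrist_torque"],s["opening"])
v=s["eef_pos"][:2]-H[:2]; print(np.hypot(*v),np.arctan2(*(-v)[::-1])-H[2])
c=cam("scene");save(c,"s3");a=c["image"][165:265,340:440,::-1];a=cv2.resize(a,(400,400),interpolation=cv2.INTER_CUBIC)
c=cam("top");save(c,"t3");b=c["image"][165:265,200:300,::-1];b=cv2.resize(b,(400,400),interpolation=cv2.INTER_CUBIC)
cv2.imwrite("pics/z3.png",np.hstack([a,b]))
E
```

```text
[0.50912056 0.22203466 0.04525077] [ 4.21192972 -0.71750121  1.14774136] [-0.15992655 -0.75577504  0.25663829] 0.17678593844035706
0.07827767022146742 -0.0038192936165801217
```

View pics/z3.png

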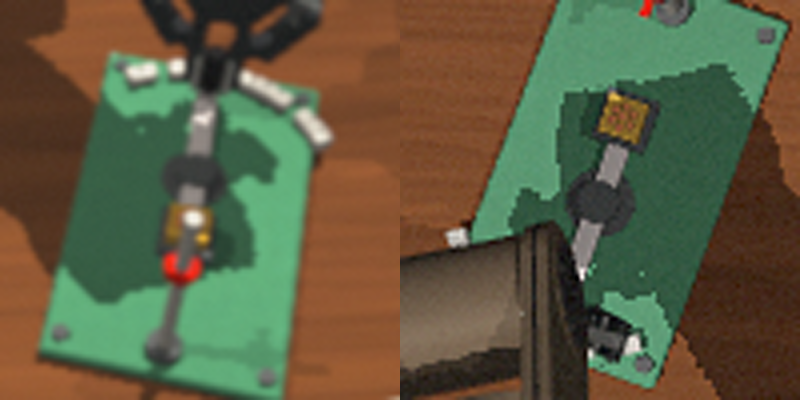

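The lever is near alignment with the holder's axis, but the gripper hides the notch. I'll release, lift and check.

Request:
send_rows --moves "0 0 0 0 0 0 -0.3;0 0 0 0 0 0 0.3;0 0 0 0 0 0 1;0 0 0 0 0 0 1;0 0 0 0 0 0 1;0 0 0 0 0 -0.3 1;0 0 0 0 0 -0.6 1;0 0 0 0 0 -0.9 1;-0 0 0 0.3 -0.3 -0.95 1;0 0 0 0.5 -0.6 -0.95 1;0 0 0 0.5 -0.9 -0.95 1;0 0 0 0.5 -0.9 -0.95 1"

```text
time: 6.1
eef_pos: [0.3549, 0.0803, 0.2343]
tcp_rot: [0.156, 0.988, -0.0, 0.0]
contact_force: [0.3, -0.1, 1.1]
opening: 0.998
finger_force: 0.0
```

```bash
python3 - <<'E'
from mv import *
s=ctrl.get_state(); print(s["eef_pos"],s["contact_force"],s["time"])
c=cam("scene");save(c,"s4");a=c["image"][165:265,340:440,::-1];a=cv2.resize(a,(400,400),interpolation=cv2.INTER_CUBIC)
c=cam("top");save(c,"t4");b=c["image"][165:265,200:300,::-1];b=cv2.resize(b,(400,400),interpolation=cv2.INTER_CUBIC)
cv2.imwrite("pics/z4.png",np.hstack([a,b]))
E
```

```text
[0.35491548 0.08026669 0.23431742] [ 0.28572478 -0.13261704  1.05326076] 6.1
```

View pics/z4.png

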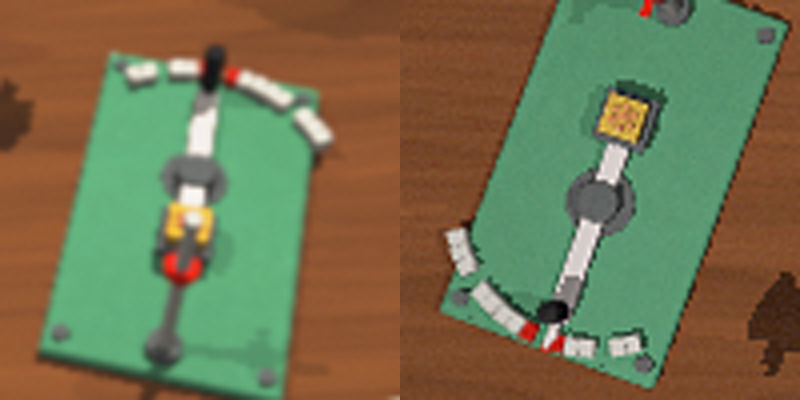

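The lever (right crop: pivot (600,200), nose about (552,338)) looks slightly past the red gap centre (~(541,338)). I'll measure it in polar coordinates, about the pivot, at tooth-top height.

```bash
cat > pol.py <<'E'
from mv import *
import sys
HH={"top":[.5815,.1958,-.3118],"scene":[.5859,.1993,-.3174]}
def polar(n,c,rs,th,z):
    h=HH[n]; out=[]
    for r in rs:
        a=h[2]+np.pi+th; P=np.c_[h[0]+r*np.cos(a),h[1]+r*np.sin(a),np.full(len(th),z)]
        q=proj(c,P).astype(np.float32); out.append(cv2.remap(c["image"],q[:,:1],q[:,1:],cv2.INTER_LINEAR)[:,0])
    return np.array(out,float)
if __name__=="__main__":
  th=np.linspace(-.45,.45,181)
  for n in("top","scene"):
    c=cam(n)
    for r in (.030,.035,.04,.045,.05,.055,.06):
        I=polar(n,c,[r],th,.022)[0]; m=np.clip(I[:,0]-110,0,60)*(abs(th)<.3)
        print(n,r,"bar angle %.3f width %.1fmm"%((m*th).sum()/max(m.sum(),1),(m/60).sum()*.005*r*1e3))
    I=polar(n,c,np.arange(.095,.108,.001),th,.021).mean(0)
    redn=I[:,0]-I[:,1:].max(1)
    print("red",[(round(t,2),int(x)) for t,x in zip(th,redn) if x>45])
    print("lum",[(round(t,2),int(x)) for t,x in zip(th[::4],I[::4].mean(1))])
E
python3 pol.py
```

```text
top 0.03 bar angle -0.031 width 15.0mm
top 0.035 bar angle -0.041 width 15.2mm
top 0.04 bar angle -0.026 width 15.8mm
top 0.045 bar angle -0.021 width 15.1mm
top 0.05 bar angle -0.027 width 15.4mm
top 0.055 bar angle -0.024 width 12.6mm
top 0.06 bar angle -0.046 width 7.8mm
red [(np.float64(-0.22), 45), (np.float64(-0.21), 61), (np.float64(-0.2), 76), (np.float64(-0.2), 92), (np.float64(-0.2), 106), (np.float64(-0.19), 118), (np.float64(-0.18), 126), (np.float64(-0.18), 132), (np.float64(-0.18), 136), (np.float64(-0.17), 138), (np.float64(-0.16), 139), (np.float64(-0.16), 140), (np.float64(-0.16), 141), (np.float64(-0.15), 141), (np.float64(-0.15), 142), (np.float64(-0.14), 140), (np.float64(-0.14), 138), (np.float64(-0.13), 132), (np.float64(-0.12), 120), (np.float64(-0.12), 103), (np.float64(-0.12), 81), (np.float64(-0.11), 56), (np.float64(0.01), 49), (np.float64(0.02), 61), (np.float64(0.02), 75), (np.float64(0.03), 90), (np.float64(0.03), 104), (np.float64(0.03), 116), (np.float64(0.04), 124), (np.float64(0.04), 129), (np.float64(0.05), 132), (np.float64(0.05), 134), (np.float64
[... 3034 characters left out ...]
 91), (np.float64(-0.09), 91), (np.float64(-0.07), 81), (np.float64(-0.05), 63), (np.float64(-0.03), 43), (np.float64(-0.01), 29), (np.float64(0.01), 22), (np.float64(0.03), 22), (np.float64(0.05), 29), (np.float64(0.07), 44), (np.float64(0.09), 79), (np.float64(0.11), 120), (np.float64(0.13), 159), (np.float64(0.15), 185), (np.float64(0.17), 195), (np.float64(0.19), 199), (np.float64(0.21), 198), (np.float64(0.23), 199), (np.float64(0.25), 200), (np.float64(0.27), 202), (np.float64(0.29), 198), (np.float64(0.31), 185), (np.float64(0.33), 159), (np.float64(0.35), 138), (np.float64(0.37), 130), (np.float64(0.39), 133), (np.float64(0.41), 147), (np.float64(0.43), 166), (np.float64(0.45), 188)]
```

```bash
python3 - <<'E'
from mv import *
from pol import HH
def rect(n,f,z):
    c=cam(n); im=cv2.imread(f"pics/{f}.png"); h=HH[n]
    y,x=np.meshgrid(np.linspace(-30,30,400),np.linspace(-115,-75,290)); P=np.c_[x.ravel(),y.ravel(),np.full(x.size,z)]/1e3
    k,s=np.cos(h[2]),np.sin(h[2]); Wd=np.c_[h[0]+k*P[:,0]-s*P[:,1],h[1]+s*P[:,0]+k*P[:,1],P[:,2]]
    q=proj(c,Wd).reshape(290,400,2).astype(np.float32)
    o=cv2.remap(im,q[...,0],q[...,1],cv2.INTER_CUBIC); o[:15,199:201]=(255,0,255); o[-15:,199:201]=(255,0,255); return o
A=np.vstack([np.hstack([rect("top","top0",.021),rect("scene","scene0",.021)]),np.hstack([rect("top","t4",.021),rect("scene","s4",.021)])])
cv2.imwrite("pics/rect.png",A)
E
```

```text
(no output)
```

View pics/rect.png

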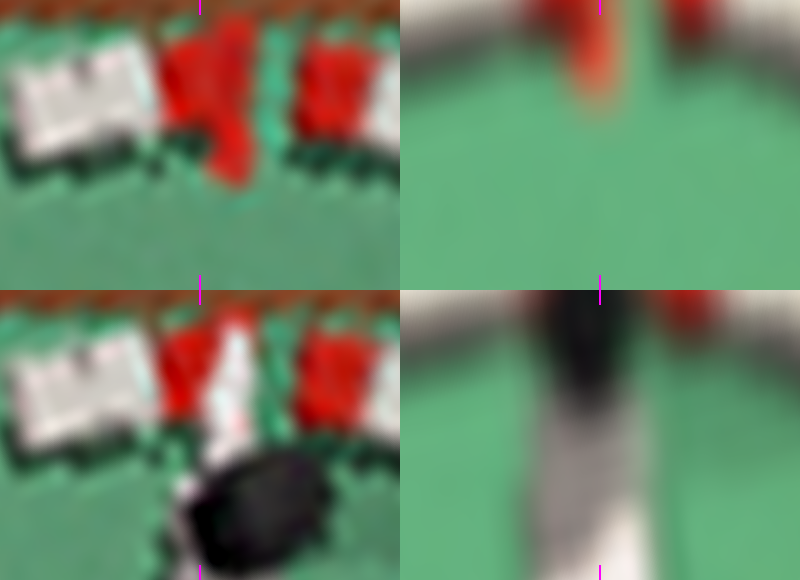

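The rectification had a unit slip (its z was effectively 0). I'll redo it at the right height, with 5 mm ticks.

```bash
python3 - <<'E'
from mv import *
from pol import HH
def rect(n,f,z):
    c=cam(n); im=cv2.imread(f"pics/{f}.png"); h=HH[n]
    y,x=np.meshgrid(np.linspace(-25,25,400),np.linspace(-115,-78,296)/1); P=np.c_[x.ravel()/1e3,y.ravel()/1e3,np.full(x.size,z)]
    k,s=np.cos(h[2]),np.sin(h[2]); Wd=np.c_[h[0]+k*P[:,0]-s*P[:,1],h[1]+s*P[:,0]+k*P[:,1],P[:,2]]
    q=proj(c,Wd).reshape(296,400,2).astype(np.float32)
    o=cv2.remap(im,q[...,0],q[...,1],cv2.INTER_LINEAR)
    for t in range(-25,26,5):
        k=int(200+t*8); o[-(20 if t==0 else 8):,max(k-1,0):k+1]=(255,0,255)
    return o
A=np.vstack([np.hstack([rect("top","top0",.021),rect("scene","scene0",.021)]),np.hstack([rect("top","t4",.021),rect("scene","s4",.021)])])
cv2.imwrite("pics/rect2.png",A)
E
```

```text
(no output)
```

View pics/rect2.png

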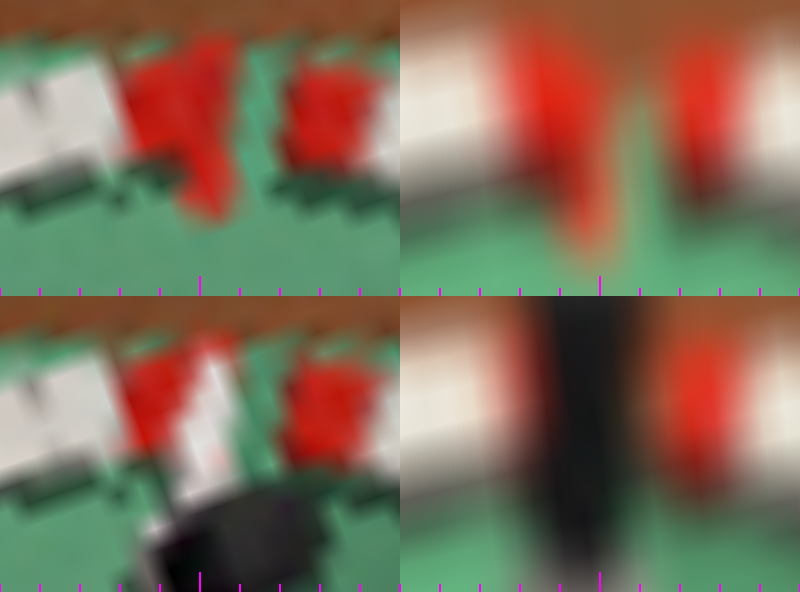

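```bash
python3 - <<'E'
from mv import *
from scipy.optimize import least_squares
ct=cam("top"); cs=cam("scene")
T=lambda x,y:np.array([x/4+202-.375,y/4+145-.375]); S=lambda x,y:np.array([x/4+340-.375,y/4+165-.375])
b=np.array([at_z(ct,T(*p),.014)[:2] for p in((178,48),(357,114),(236,443),(52,377))])
f=b[:2].mean(0);k=b[2:].mean(0);d=f-k
print("bolts top mm",(b*1e3).round(1).tolist(),"mid",(b.mean(0)*1e3).round(1),"yaw ax",np.arctan2(d[1],d[0]), "yaw from cross", np.arctan2(*(b[3]-b[2]+b[0]-b[1])[::-1])-np.pi/2,"len",np.hypot(*d),np.hypot(*(b[0]-b[1])))
# green mask edges
for n,c,fn in(("top",ct,"top0"),("scene",cs,"scene0")):
    im=cv2.imread(f"pics/{fn}.png"); hsv=cv2.cvtColor(im,cv2.COLOR_BGR2HSV)
    m=cv2.inRange(hsv,(55,60,40),(90,255,255)); 
    nl,lab,st,_=cv2.connectedComponentsWithStats(m); i=1+st[1:,4].argmax(); m=(lab==i).astype(np.uint8)
    hull=cv2.convexHull(max(cv2.findContours(m,0,1)[0],key=cv2.contourArea))[:,0]
    P=np.array([at_z(c,p,.012)[:2] for p in hull]).astype(np.float32)*1000
    print(n,cv2.minAreaRect(P), "vhi", np.percentile(hsv[m>0][:,2],[2,10,50]))
    # gap centre: unmix post base and pivot
print("pivot top z?", [at_z(ct,T(190,278),z)[:2].round(4).tolist() for z in(.022,.03)])
print("post base", at_z(ct,T(264,88),.016)[:2])
E
```

```text
bolts top mm [[746.9, 214.8], [703.2, 86.5], [470.8, 162.5], [512.7, 292.1]] mid [608.4 189. ] yaw ax -0.31749757635219217 yaw from cross -0.3205114721618154 len 0.24553857914549693 0.13556611255851783
top ((607.0717163085938, 188.34292602539062), (159.17320251464844, 273.8370056152344), 71.79348754882812) vhi [ 78. 132. 149.]
scene ((612.7432861328125, 189.51150512695312), (157.8257293701172, 275.06884765625), 71.41460418701172) vhi [ 82.2 135.  176. ]
pivot top z? [[0.5838, 0.1978], [0.5834, 0.1964]]
post base [0.71955137 0.1525493 ]
```

```bash
python3 - <<'E'
from mv import *
ct=cam("top"); yaw=-.320; piv=np.array([.5825,.1975]); k,s=np.cos(yaw),np.sin(yaw)
def sect(im,x,z,f):
    y=np.linspace(-22,22,441); P=np.c_[piv[0]+(k*x-s*y)/1e3,piv[1]+(s*x+k*y)/1e3,np.full(len(y),z)]
    q=proj(ct,P).astype(np.float32); I=cv2.remap(im,q[:,:1],q[:,1:],cv2.INTER_LINEAR)[:,0].astype(float)
    w=f(I); return (w*y).sum()/max(w.sum(),1e-6), w.sum()*.1
t4=cv2.imread("pics/t4.png"); t0=cv2.imread("pics/top0.png")
white=lambda I:np.clip((I.min(1)-120)/80,0,1)
xs=[-62,-58,-54,-50,-46,-42,-38,-34,-30,-26,26,30,34,38];r=[]
for x in xs:
    c,w=sect(t4,x,.022,white); r.append((x,c,w))
r=np.array(r); print(r.round(2).tolist()); g=(r[:,2]>9)&(r[:,2]<19); p=np.polyfit(r[g,0],r[g,1],1); print("bar slope",p)
for x in(-104,-101,-98,-95): print("nose",x,np.round(sect(t4,x,.02,lambda I:np.clip((I.min(1)-110)/80,0,1)*1.),2))
red=lambda I:np.clip((I[:,2]-np.maximum(I[:,0],I[:,1])-40)/80,0,1)
for x in range(-114,-84,3): print("line",x,np.round(sect(t0,x,.0122,red),2))
E
```

```text
[[-62.0, 2.03, 3.17], [-58.0, 3.48, 2.72], [-54.0, -1.4, 12.31], [-50.0, -0.89, 14.29], [-46.0, -1.66, 14.18], [-42.0, -0.75, 14.38], [-38.0, -1.49, 13.92], [-34.0, -0.76, 13.85], [-30.0, -1.3, 13.69], [-26.0, -0.61, 13.99], [26.0, 0.28, 14.02], [30.0, 0.31, 14.2], [34.0, 0.58, 14.35], [38.0, 0.39, 13.29]]
bar slope [ 0.02057272 -0.27894691]
nose -104 [-9.92 13.05]
nose -101 [-7.65 16.31]
nose -98 [-6.51 17.73]
nose -95 [-2.25 10.75]
line -114 [0.87 5.9 ]
line -111 [0.28 5.75]
line -108 [ 0.53 14.02]
line -105 [ 4.28 23.68]
line -102 [ 4.   22.78]
line -99 [ 4.27 21.53]
line -96 [ 5.93 10.91]
line -93 [0.06 5.39]
line -90 [0.33 2.38]
line -87 [0. 0.]
```

Line and bar agree in this frame: the lever sits about +0.025 rad past the notch line. I'll re-grip and move the handle about 2.2 mm back.

Request:
send_rows --moves "0 0 0 -0.25 0.45 0 1;0 0 0 -0.5 0.9 0 1;0 0 0 -0.5 0.9 0 1;0 0 0 -0.5 0.9 0 1;0 0 0 -0.5 0.9 0.3 1;0 0 0 -0.5 0.9 0.6 1;0 0 0 -0.5 0.9 0.85 1;0 0 0 -0.5 0.9 0.95 1;0 0 0 -0.5 0.9 0.95 1"

```text
time: 7.98
eef_pos: [0.5054, 0.2218, 0.0422]
tcp_rot: [0.155, 0.988, -0.001, -0.002]
contact_force: [0.1, 0.1, -0.4]
opening: 0.996
finger_force: 0.0
```

Request:
send_rows --moves "0 0 0 0 0 0 0;0 0 0 0 0 0 -0.5;0 0 0 0 0 0 -1;0 0 0 0 0 0 -1;0 0 0 0 0 0 -1;0 0 0 0 0 0 -1;0 0 0 0 0 0 -1" --newtons 20

```text
time: 8.85
eef_pos: [0.5075, 0.2223, 0.0453]
tcp_rot: [0.155, 0.988, 0.0, 0.0]
contact_force: [-1.6, 0.0, 5.3]
opening: 0.182
finger_force: 21.7
```

Request:
send_rows --moves "0 0 0.002 0 0.006 0 -1;0 0 0.004 0 0.011 0 -1;0 0 0.004 0 0.011 0 -1;0 0 0.004 0 0.011 0 -1"

```text
time: 9.35
eef_pos: [0.5081, 0.2243, 0.0453]
tcp_rot: [0.168, 0.986, -0.0, 0.0]
contact_force: [-1.5, -1.2, 5.0]
opening: 0.177
finger_force: 21.7
```

Request:
send_rows --moves "0 0 0 0 0 0 -0.3;0 0 0 0 0 0 0.3;0 0 0 0 0 0 1;0 0 0 0 0 0 1;0 0 0 0 0 0 1;0 0 0 0 0 -0.3 1;0 0 0 0 0 -0.6 1;0 0 0 0 0 -0.7 1;0 0 0 0.08 -0.35 -0.7 1;0 0 0 0.15 -0.7 -0.7 1;0 0 0 0.2 -1 -0.7 1;0 0 0 0.2 -1 -0.7 1"

```text
time: 10.85
eef_pos: [0.4021, 0.0469, 0.1842]
tcp_rot: [0.169, 0.986, -0.0, -0.0]
contact_force: [0.1, 0.1, -0.1]
opening: 0.999
finger_force: 0.0
```

```bash
cat > lc.py <<'E'
from mv import *
ct=cam("top"); save(ct,"t5"); yaw=-.320; piv=np.array([.5825,.1975]); k,s=np.cos(yaw),np.sin(yaw)
im=ct["image"]; r=[]
for x in list(range(-54,-25,2))+list(range(26,39,2)):
    y=np.linspace(-22,22,441); P=np.c_[piv[0]+(k*x-s*y)/1e3,piv[1]+(s*x+k*y)/1e3,np.full(len(y),.022)]
    q=proj(ct,P).astype(np.float32); I=cv2.remap(im,q[:,:1],q[:,1:],cv2.INTER_LINEAR)[:,0].astype(float)
    w=np.clip((I.min(1)-120)/80,0,1); r.append((x,(w*y).sum()/max(w.sum(),1e-6),w.sum()*.1))
r=np.array(r); g=(r[:,2]>9)&(r[:,2]<19); p=np.polyfit(r[g,0],r[g,1],1); print("bar",p,g.sum(),r[:,2].round(0))
E
python3 lc.py; python3 - <<'E'
from mv import *
s=ctrl.get_state();print(s["eef_pos"],s["time"],np.degrees(L[2]))
print(rowto([L[0],L[1],.13],np.degrees(L[2])+90),rowto([L[0],L[1],.036],np.degrees(L[2])+90))
E
```

```text
bar [-0.00127983 -0.34447858] 22 [13. 14. 14. 14. 14. 14. 14. 14. 14. 14. 14. 14. 14. 14. 14. 14. 14. 14.
 14. 14. 14. 13.]
[0.40213485 0.0465118  0.18427671] 10.9 18.597101953292096
[-0.    -0.    -0.106 -1.004 -0.76   0.272] [-0.    -0.    -0.106 -1.004 -0.76   0.742]
```

The lever is now within about 0.005 rad of the notch line. Next is the loupe.

Request:
send_rows --moves "0 0 -0.028 -0.25 -0.2 0.05 1;0 0 -0.055 -0.5 -0.4 0.1 1;0 0 -0.08 -0.75 -0.6 0.2 1;0 0 -0.106 -1 -0.76 0.27 1;0 0 -0.106 -1 -0.76 0.27 1;0 0 -0.106 -1 -0.76 0.27 1;0 0 -0.106 -1 -0.76 0.5 1;0 0 -0.106 -1 -0.76 0.68 1;0 0 -0.106 -1 -0.76 0.74 1;0 0 -0.106 -1 -0.76 0.74 1"

```text
time: 12.15
eef_pos: [0.542, -0.1598, 0.0369]
tcp_rot: [-0.164, 0.986, 0.0, -0.0]
contact_force: [-0.2, -0.3, 0.4]
opening: 1.0
finger_force: 0.0
```

```bash
python3 - <<'E'
from mv import *
s=ctrl.get_state();print(s["eef_pos"],s["contact_force"],rowto([L[0],L[1],.036],np.degrees(L[2])+90))
E
```

```text
[ 0.54203068 -0.15978699  0.03688535] [-0.20668384 -0.2916338   0.39089657] [ 0.    -0.     0.001  0.013 -0.017  0.004]
```

Request:
send_rows --moves "0 0 0.001 0.013 -0.017 0 1;0 0 0.001 0.013 -0.017 0 0;0 0 0.001 0.013 -0.017 0 -0.5;0 0 0.001 0.013 -0.017 0 -1;0 0 0.001 0.013 -0.017 0 -1;0 0 0.001 0.013 -0.017 0 -1;0 0 0.001 0.013 -0.017 0 -1;0 0 0.001 0.013 -0.017 0 -1;0 0 0.001 0.013 -0.017 0 -1" --newtons 50

```text
time: 13.28
eef_pos: [0.5409, -0.1648, 0.0367]
tcp_rot: [-0.161, 0.987, 0.0, -0.0]
contact_force: [-2.3, 1.4, 5.0]
opening: 0.174
finger_force: 49.5
```

Request:
send_rows --moves "0 0 0 0 0 -0.05 -1;0 0 0 0 0 -0.15 -1;0 0 0 0 0 -0.3 -1;0 0 0 0 0 -0.45 -1;0 0 0 0 0 -0.5 -1;0 0 0 0 0 -0.5 -1;0 0 0 0 0 -0.5 -1"

```text
time: 14.15
eef_pos: [0.54, -0.1645, 0.1352]
tcp_rot: [-0.161, 0.987, 0.001, -0.001]
contact_force: [0.4, 0.1, -1.9]
opening: 0.176
finger_force: 48.9
```

```bash
python3 - <<'E'
from mv import *
s=ctrl.get_state();print(s["eef_pos"],s["contact_force"],s["wrist_torque"],s["opening"],R.from_quat(s["tcp_rot"]).as_matrix().round(4).tolist(),s["time"])
for n in("top","scene"):
    c=cam(n);save(c,n[0]+"6"); print(n,proj(c,[s["eef_pos"]+[.0853,.0287,.005]]))
a=cv2.imread("pics/s6.png")[150:270,190:350];b=cv2.imread("pics/t6.png")[150:290,300:450]
cv2.imwrite("pics/z6.png",np.hstack([cv2.resize(a,(400,300),interpolation=cv2.INTER_CUBIC),cv2.resize(b,(321,300),interpolation=cv2.INTER_CUBIC)]))
E
```

```text
[ 0.54002586 -0.16453364  0.1351581 ] [ 0.35209631  0.07060244 -1.94325081] [-0.00773186 -0.01061267  0.02066042] 0.17629759507502082 [[-0.9485, -0.3169, -0.0022], [-0.3169, 0.9485, 0.0011], [0.0017, 0.0017, -1.0]] 14.15
top [[375.85849709 198.62991351]]
scene [[264.7693719  198.91065833]]
```

```bash
cat > ring.py <<'E'
from mv import *
from scipy.optimize import minimize
def score(c,im,ctr,tilt=0):
    t=np.linspace(0,2*np.pi,120,endpoint=False); v=[]
    for r,sg in((.0342,-1),(.030,.5),(.0395,.5)):
        P=np.c_[ctr[0]+r*np.cos(t),ctr[1]+r*np.sin(t),np.full(120,ctr[2])]; q=proj(c,P).astype(np.float32)
        I=cv2.remap(im,q[:,:1],q[:,1:],cv2.INTER_LINEAR)[:,0].astype(float).mean(1)
        v.append((sg,I))
    return -sum(sg*np.minimum(I,110).mean() for sg,I in v)
def find(c,im,g,z):
    best=min(((score(c,im,[g[0]+a,g[1]+b,z]),a,b) for a in np.arange(-.012,.0121,.001) for b in np.arange(-.012,.0121,.001)))
    r=minimize(lambda p:score(c,im,[g[0]+p[0]/1e3,g[1]+p[1]/1e3,z]),[best[1]*1e3,best[2]*1e3],method="Nelder-Mead",options=dict(initial_simplex=[[best[1]*1e3+i,best[2]*1e3+j] for i,j in((0,0),(1,0),(0,1))]))
    return g[:2]+r.x/1e3,r.x,r.fun
if __name__=="__main__":
    s=ctrl.get_state();Rm=R.from_quat(s["tcp_rot"]).as_matrix();u=-Rm[:,0];yaw=np.arctan2(u[1],u[0]);g=s["eef_pos"]+[.09*np.cos(yaw),.09*np.sin(yaw),0]
    print("nominal lens",g,"yaw",yaw)
    for dz in(-.006,.0043,.012):
        for n in("top","scene"):
            c=cam(n); p,d,f=find(c,c["image"],g,s["eef_pos"][2]+dz); print(n,dz,"lens",p.round(4),"off mm",d.round(2),round(f,1))
    c=cam("scene"); print("t0")
    for n,f in(("top","top0"),("scene","scene0")):
        c=cam(n); print(n,"initial",find(c,cv2.imread(f"pics/{f}.png"),np.array([L[0]+.09*np.cos(L[2]),L[1]+.09*np.sin(L[2])]),.041))
E
python3 ring.py
```

```text
nominal lens [ 0.62535899 -0.13595834  0.13487555] yaw 0.3224567225865121
top -0.006 lens [ 0.626  -0.1394] off mm [ 0.64 -3.4 ] -53.4
scene -0.006 lens [ 0.6164 -0.1379] off mm [-8.91 -1.93] -20.4
top 0.0043 lens [ 0.6253 -0.1379] off mm [-0.05 -1.93] -54.8
scene 0.0043 lens [ 0.6248 -0.1364] off mm [-0.57 -0.45] -28.0
top 0.012 lens [ 0.625  -0.1371] off mm [-0.37 -1.14] -55.1
scene 0.012 lens [ 0.6311 -0.1353] off mm [5.75 0.7 ] -32.4
t0
top initial (array([ 0.62551275, -0.1363878 ]), array([-0.54299932, -1.1741095 ]), np.float64(-50.00277777777777))
scene initial (array([ 0.62538238, -0.13471295]), array([-0.67336257,  0.50074006]), np.float64(-22.86249999999999))
```

The loupe is held level, and the lens is within 1 mm of nominal in both cameras. Now the stamp position and the mark height.

```bash
cat > st.py <<'E'
from mv import *
from scipy.optimize import minimize
yaw=-.322
def yel(c):
    I=c["image"].astype(float); return np.clip((np.minimum(I[...,0],I[...,1])-I[...,2]-20)/60,0,1).astype(np.float32)*(I[...,0]>I[...,1])
def sc(c,Y,p,z=.045):
    g=np.linspace(-17,17,35); a,b=np.meshgrid(g,g); k,s=np.cos(yaw),np.sin(yaw)
    P=np.c_[p[0]+(k*a-s*b).ravel()/1e3,p[1]+(s*a+k*b).ravel()/1e3,np.full(a.size,z)]; q=proj(c,P).astype(np.float32)
    v=cv2.remap(Y,q[:,:1],q[:,1:],cv2.INTER_LINEAR)[:,0]; ins=(np.maximum(abs(a),abs(b))<=14).ravel()
    return -(v[ins].sum()-1.2*v[~ins].sum())/ins.sum()
for n in("top","scene"):
    c=cam(n); Y=yel(c); g=np.array([.6395,.179]); b=min((sc(c,Y,g+[x,y]),x,y) for x in np.arange(-.012,.013,.002) for y in np.arange(-.012,.013,.002))
    x0=g+b[1:]; r=minimize(lambda p:sc(c,Y,p/1e3),x0*1e3,method="Nelder-Mead",options=dict(initial_simplex=[x0*1e3,x0*1e3+[1.5,0],x0*1e3+[0,1.5]])); print(n,r.x.round(2),r.fun, "implied pivot",(r.x-60*np.array([np.cos(yaw),np.sin(yaw)])).round(1))
# collar & post in scene: red rows along the post axis
c=cam("scene"); I=c["image"].astype(float); rd=np.clip((I[...,0]-I[...,1:].max(2)-30)/80,0,1)
B=rd[222:242,376:396]; yy,xx=np.mgrid[222:242,376:396]; print("scene red rows",B.sum(1).round(1).tolist(),"c",(B*xx).sum()/B.sum(),(B*yy).sum()/B.sum())
c2=cam("top"); I=c2["image"].astype(float); rd=np.clip((I[...,0]-I[...,1:].max(2)-70)/80,0,1); B=rd[152:172,254:270]; print("top red");print(B.round(1))
for base in([.5835,.1985],[.5865,.1985]):
  for z in(.1,.105,.11,.157): 
    P=lambda d,z:[base[0]+d*np.cos(yaw),base[1]+d*np.sin(yaw),z]
    print(base,z,"scene",proj(c,[P(.145,z),P(.156,z),P(.134,z)]).round(2).tolist(),"top",proj(c2,[P(.145,z),P(.123,z)]).round(2).tolist())
E
python3 st.py
```

```text
top [637.77 178.04] -0.7556757615097355 implied pivot [580.9 197. ]
scene [642.77 179.26] -0.521085868409074 implied pivot [585.9 198.3]
scene red rows [1.6, 1.4, 0.6, 0.0, 0.0, 0.1, 2.7, 4.9, 6.4, 6.7, 7.7, 8.5, 6.5, 2.9, 0.3, 0.0, 0.0, 0.0, 0.0, 0.0] c 384.91871127633215 231.04783147459733
top red
[[0.  0.  0.  0.  0.  0.  0.  0.  0.  0.  0.  0.  0.  0.  0.  0. ]
 [0.  0.  0.  0.  0.  0.  0.  0.  0.  0.  0.  0.  0.  0.  0.  0. ]
 [0.  0.  0.  0.  0.  0.  0.  0.  0.  0.  0.  0.  0.  0.  0.  0. ]
 [0.  0.  0.  0.  0.  0.  0.  0.  0.  0.  0.  0.  0.  0.  0.  0. ]
 [0.  0.  0.  0.  0.  0.  0.  0.  0.  0.  0.  0.  0.  0.  0.  0. ]
 [0.  0.  0.  0.  0.  0.  0.  0.  0.  0.  0.5 0.2 0.  0.  0.  0. ]
 [0.  0.  0.  0.  0.  0.  0.  0.  0.  0.  0.  0.6 0.5 0.  0.  0. ]
 [0.  0.  0.  0.  0.  0.  0.  0.  0.  0.  0.  0.3 1.  0.5 0.  0. ]
 [0.  0.  0.  0.  0.  0.  1.  0.  0.  0.  0.  0.  1.  1.  0.  0. ]
 [0.  0.  0.  0.  0.  0.  1.  0.5 0.  0.  0.  0.  1.  1.  0.  0. ]
 [0.  0.  0.  0.  0.  0.  1.  1.  0.8 0.  0.3 1.  1.  1.  0.  0. ]
 [0.  0.  0.  0.  0.  0.  0.2 1.  1.  1.  1.  1.  1.  0.  0.  
[... 828 characters left out ...]
0.86], [384.15, 234.53], [385.49, 227.24]] top [[263.15, 159.74], [260.11, 167.64]]
[0.5835, 0.1985] 0.157 scene [[387.45, 219.35], [386.77, 223.08], [388.12, 215.67]] top [[260.58, 156.09], [257.4, 164.37]]
[0.5865, 0.1985] 0.1 scene [[384.51, 234.21], [383.83, 237.88], [385.17, 230.59]] top [[263.71, 159.34], [260.71, 167.16]]
[0.5865, 0.1985] 0.105 scene [[384.77, 233.05], [384.1, 236.73], [385.43, 229.43]] top [[263.45, 158.97], [260.44, 166.83]]
[0.5865, 0.1985] 0.11 scene [[385.04, 231.88], [384.37, 235.57], [385.7, 228.25]] top [[263.2, 158.59], [260.16, 166.49]]
[0.5865, 0.1985] 0.157 scene [[387.69, 220.39], [387.01, 224.14], [388.36, 216.7]] top [[260.63, 154.89], [257.45, 163.17]]
```

```bash
python3 - <<'E'
from mv import *
print(rowto([.5556,.1514,.135],np.degrees(.3224)+90))
E
```

```text
[-0.     0.     0.    -0.571  1.477  0.008]
```

Request:
send_rows --moves "0 0 0 -0.05 0.1 0 -1;0 0 0 -0.12 0.3 0 -1;0 0 0 -0.2 0.5 0 -1;0 0 0 -0.28 0.7 0 -1;0 0 0 -0.35 0.9 0 -1;0 0 0 -0.38 0.98 0 -1;0 0 0 -0.38 0.98 0 -1"

```text
time: 15.78
eef_pos: [0.5509, 0.0456, 0.1366]
tcp_rot: [-0.162, 0.987, -0.0, 0.0]
contact_force: [-0.5, 1.0, -0.9]
opening: 0.174
finger_force: 49.0
```

Request:
send_rows --moves "0 0 0 -0.04 0.1 0 -1;0 0 0 -0.08 0.2 0 -1;0 0 0 -0.12 0.3 0 -1;0 0 0 -0.16 0.4 0 -1;0 0 0 -0.185 0.47 0 -1;0 0 0 -0.191 0.497 0.008 -1;0 0 0 -0.191 0.497 0.008 -1;0 0 0 -0.191 0.497 0.008 -1"

```text
time: 16.77
eef_pos: [0.5556, 0.1508, 0.1349]
tcp_rot: [-0.16, 0.987, -0.0, -0.0]
contact_force: [0.2, 0.5, -1.6]
opening: 0.174
finger_force: 49.0
```

```bash
python3 ring.py | grep -v initial; python3 - <<'E'
from mv import *
s=ctrl.get_state();print(s["eef_pos"],s["contact_force"],s["opening"],R.from_quat(s["tcp_rot"]).as_matrix().round(4).tolist(),s["time"])
a=cam("scene");save(a,"s7");b=cam("top");save(b,"t7")
z=lambda im,x,y,w,h:cv2.resize(im[y:y+h,x:x+w,::-1],(400,400),interpolation=cv2.INTER_CUBIC)
cv2.imwrite("pics/z7.png",np.hstack([z(a["image"],330,150,110,110),z(b["image"],205,140,110,110)]))
E
```

```text
nominal lens [0.64098086 0.17929063 0.13485276] yaw 0.32191863861578124
top -0.006 lens [0.6422 0.1791] off mm [ 1.2 -0.2] -60.9
scene -0.006 lens [0.6332 0.1823] off mm [-7.79  2.97] -26.4
top 0.0043 lens [0.6409 0.1775] off mm [-0.04 -1.82] -58.9
scene 0.0043 lens [0.6411 0.1794] off mm [0.15 0.07] -32.9
top 0.012 lens [0.6399 0.1762] off mm [-1.09 -3.05] -56.5
scene 0.012 lens [0.6472 0.1772] off mm [ 6.17 -2.13] -34.9
t0
[0.55561604 0.15136875 0.13498143] [-0.03736993 -0.13090457 -1.9296472 ] 0.17620242612423953 [[-0.9485, -0.3168, 0.0001], [-0.3168, 0.9485, -0.0], [-0.0001, -0.0001, -1.0]] 17.225
```

View pics/z7.png

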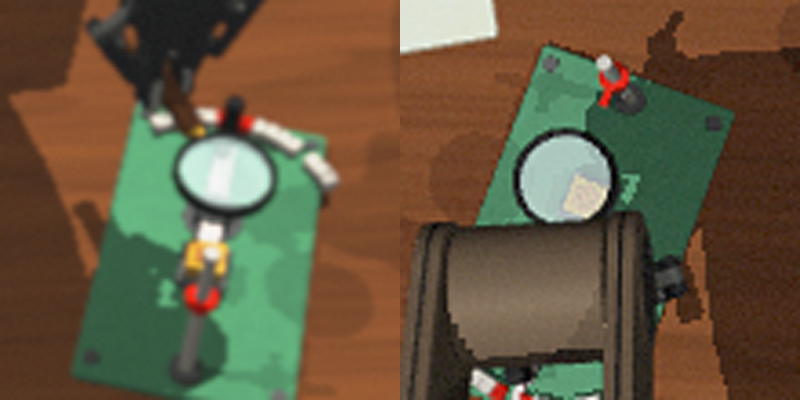

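Scene crop: the lens (225,172) sits well above the stamp in that oblique view, as expected. Top crop: the lens is at (565,180), with the stamp showing through it at (583,193), and the arm is clear of the post. The cameras disagree by 5 mm in x, so I'll pin the pivot from the grip contacts in the robot frame.

```bash
python3 - <<'E'
from mv import *
from scipy.optimize import minimize
ct=cam("top"); 
def bar(f,ang,piv):
    im=cv2.imread(f"pics/{f}.png"); 
    for _ in range(5):
        k,s=np.cos(ang),np.sin(ang); r=[]
        for x in list(range(-54,-25,2))+list(range(26,37,2)):
            y=np.linspace(-18,18,361); P=np.c_[piv[0]+(k*x-s*y)/1e3,piv[1]+(s*x+k*y)/1e3,np.full(len(y),.022)]
            q=proj(ct,P).astype(np.float32); I=cv2.remap(im,q[:,:1],q[:,1:],cv2.INTER_LINEAR)[:,0].astype(float)
            w=np.clip((I.min(1)-120)/80,0,1); r.append((x,(w*y).sum()/max(w.sum(),1e-6),w.sum()*.1))
        r=np.array(r); g=(r[:,2]>9)&(r[:,2]<19); p=np.polyfit(r[g,0],r[g,1],1); ang+=np.arctan(p[0])
    return ang,p[1],g.sum()
piv=np.array([.5815,.1972]); O=[]
A=[bar(f,a,piv) for f,a in(("top0",-1.11),("t4",-.30),("t5",-.32))]; print(A)
# top-camera pivot from two lateral offsets (bar axis passes the pivot)
M=[];b=[]
for a,o,_ in A: n=np.array([-np.sin(a),np.cos(a)]); M.append(n); b.append(n@piv+o/1e3)
print("pivot in top cam",np.linalg.lstsq(np.array(M),np.array(b),rcond=None)[0])
G=[([.54866,.26812],[.524,.852],A[0][0]),([.50912,.22203],[.156,.988],A[1][0]),([.5081,.2243],[.168,.986],A[2][0])]
M=[];b=[]
for t,q,a in G:
    y2=2*np.arctan2(q[1],q[0])-np.pi/2; n=np.array([np.cos(y2),np.sin(y2)]); M.append(n); b.append(n@(np.array(t)+.08*np.array([np.cos(a),np.sin(a)])))
P=np.linalg.lstsq(np.array(M),np.array(b),rcond=None)[0]; print("pivot robot",P,"res",np.array(M)@P-b,"stamp",P+.06*np.array([np.cos(A[2][0]),np.sin(A[2][0])]))
E
```

```text
[(np.float64(-1.1221472919882356), np.float64(-0.4160510624523188), np.int64(21)), (np.float64(-0.3000170054813921), np.float64(0.29472111448068883), np.int64(21)), (np.float64(-0.32366794769344637), np.float64(0.18856482272571962), np.int64(21))]
pivot in top cam [0.5808066  0.19767795]
pivot robot [0.58150697 0.19970369] res [ 2.78711874e-07  7.93766585e-06 -8.13632576e-06] stamp [0.63839148 0.18062092]
```

```bash
python3 - <<'E'
from mv import *
from scipy.optimize import least_squares
ct=cam("top"); cs=cam("scene")
T=lambda x,y:np.array([x/4+202-.375,y/4+145-.375]); S=lambda x,y:np.array([x/4+235-.375,y/4+165-.375])
k,s=np.cos(-.3215),np.sin(-.3215); P0=np.array([.5815,.1997])
def W(Q): Q=np.atleast_2d(Q)/1e3; return np.c_[P0[0]+k*Q[:,0]-s*Q[:,1],P0[1]+s*Q[:,0]+k*Q[:,1],Q[:,2]]
corn=[[165,80,12],[165,-80,12],[-110,-80,12],[-110,80,12],[145,0,157]]
obs={"top":[T(170,30),T(381,102),T(248,467),T(35,390),T(238,48)],"scene":[S(702,404-10),S(460,354-6),S(533,54),S(738,92),[388.1,219.3]]}
obs2={"top":[T(170,30),T(381,102),T(248,467),T(35,390),T(238,48)],"scene":[S(702,400),S(460,352),S(533,54),S(738,92),[388.1,219.3]]}
def pc(c,d,X):
    q=dict(c); E=c["E"].copy(); E[:3,:3]=R.from_rotvec(d[3:]/1e3).as_matrix()@E[:3,:3]; E[:3,3]+=d[:3]/1e3; q["E"]=E; return proj(q,X)
for O in(obs,obs2):
  for sig in(2,4):
    def f(v,full=False):
        r=[]
        for i,(n,c) in enumerate((("top",ct),("scene",cs))):
            d=v[6*i:6*i+6]; r.append(((pc(c,d,W(corn))-O[n])/.5).ravel()); r.append(d[:3]/sig); r.append(d[3:]/sig)
        z=v[12]
        r.append((pc(cs,v[6:12],W([[145,0,z]]))-[[385,231.65]]).ravel()/.3)
        r.append((pc(ct,v[:6],W([[123,0,z]]))-[[260.6,168.4]]).ravel()/.4)
        return np.concatenate(r)
    r=least_squares(f,np.r_[np.zeros(12),107]); J=np.linalg.inv(r.jac.T@r.jac); print("z",r.x[12],"+-",J[12,12]**.5,"cost",r.cost,"d",r.x[:12].round(1)); v=r.x
    print((pc(cs,v[6:12],W(corn))-O["scene"]).round(2).tolist(), (pc(ct,v[:6],W(corn))-O["top"]).round(2).tolist(), r.fun[-4:].round(1))
E
```

```text
z 105.529471582822 +- 1.5336160505489769 cost 21.30295951800143 d [-0.6  0.9  2.1  1.9  0.3 -1.8  1.6 -0.9  2.3 -0.2  1.2 -0.3]
[[0.13, 1.82], [-0.5, -0.03], [-0.55, -0.91], [0.64, -0.74], [-0.13, -0.24]] [[0.4, -1.12], [0.36, -0.21], [-0.5, 0.61], [-0.95, 0.16], [-0.01, 0.21]] [ 0.3 -0.2  0.8  0.6]
z 105.24156285309984 +- 1.5852524226556075 cost 16.23061042342364 d [-1.7  0.2  5.2  2.4  0.1 -4.8  5.5 -2.1  6.3 -0.8  2.4 -1.2]
[[0.06, 1.56], [-0.25, -0.14], [-0.5, -0.61], [0.44, -0.55], [-0.14, -0.25]] [[0.35, -0.97], [0.21, -0.28], [-0.28, 0.38], [-0.63, 0.14], [-0.11, 0.27]] [ 0.4 -0.2  0.7  0.7]
z 107.52385318438368 +- 1.5289608890824389 cost 14.359873778503486 d [-0.5  0.9  2.2  1.9  0.3 -1.8  0.4 -0.5  1.7 -0.2  1.7 -0.3]
[[0.13, 0.86], [-0.58, -0.52], [-0.6, -0.53], [0.65, -0.35], [-0.17, 0.26]] [[0.43, -1.09], [0.39, -0.18], [-0.48, 0.64], [-0.93, 0.18], [0.02, 0.24]] [ 0.6 -0.   0.6  0.3]
z 107.40459195712913 +- 1.5783535565144653 cost 10.730694165308973 d [-1.6  0.3  5.3  2.4  0.1 -4.7  2.8 -1.   3.8 -0.9  2.8 -1.1]
[[0.12, 0.72], [-0.43, -0.54], [-0.59, -0.31], [0.52, -0.22], [-0.18, 0.26]] [[0.38, -0.93], [0.23, -0.24], [-0.26, 0.4], [-0.61, 0.16], [-0.07, 0.31]] [ 0.6 -0.   0.5  0.4]
```

```bash
cat > sil.py <<'E'
from mv import *
from scipy.optimize import least_squares
def sil(c,im,C,r=.036,h=.005,angs=None,lo=.75,hi=1.35,dark=True):
    t=np.linspace(0,2*np.pi,180,endpoint=False)
    X=np.vstack([np.c_[C[0]+r*np.cos(t),C[1]+r*np.sin(t),np.full(180,C[2]+d)] for d in(-h,h)])
    H2=cv2.convexHull(proj(c,X).astype(np.float32))[:,0]; c0=proj(c,[C])[0]
    g=im.astype(float).max(2)
    rows=[]
    for a in np.radians(angs):
        d=np.array([np.cos(a),np.sin(a)])
        # model boundary distance
        ss=np.linspace(0,40,2001); m=[cv2.pointPolygonTest(H2.reshape(-1,1,2),tuple(map(float,c0+d*s_)),True) for s_ in (ss)]
        b=ss[np.argmin(np.abs(m))]
        s=np.arange(lo*b,hi*b,.05); q=(c0+np.outer(s,d)).astype(np.float32); I=cv2.remap(g.astype(np.float32),q[:,:1],q[:,1:],cv2.INTER_LINEAR)[:,0]
        i0=I.argmin(); J=I[i0:]; th=(J[0]+np.percentile(J,80))/2; k=np.argmax(J>th)
        if J[0]<75 and k>0: rows.append((a,s[i0+k]-b))
    rows=np.array(rows); M=np.c_[np.cos(rows[:,0]),np.sin(rows[:,0]),np.ones(len(rows))]
    w=np.ones(len(rows))
    for _ in range(6):
        p=np.linalg.lstsq(M*w[:,None],rows[:,1]*w,rcond=None)[0]; e=rows[:,1]-M@p; w=1/(1+(e/.4)**2)
    return c0,p.round(2),len(rows),np.median(abs(e)).round(2)
if __name__=="__main__":
    cs=cam("scene");ct=cam("top")
    A=np.arange(-40,221,6)  # image angles, +90 is down
    u=np.array([.9485,.3168])
    for n,c,f,C in(("scene",cs,"s7",[.6410-.0004,.1794,.1393]),("scene",cs,"s6",[.6254-.0004,-.136,.1394]),("scene",cs,"scene0",[.6259,-.1365,.041]),("top",ct,"t7",[.6406,.1794,.1393]),("top",ct,"t6",[.625,-.136,.1394])):
        ang=A if n=="scene" else np.arange(150,391,6)
        print(n,f,sil(c,cv2.imread(f"pics/{f}.png"),C,angs=ang))
E
python3 sil.py
```

```text
scene s7 (array([391.30930309, 196.98521888]), array([ 0.06,  0.67, -0.31]), 28, np.float64(0.14))
scene s6 (array([264.74203889, 199.00651598]), array([0.07, 0.06, 0.03]), 41, np.float64(0.1))
scene scene0 (array([268.88298346, 222.44091162]), array([ 0.57, -0.21,  0.21]), 27, np.float64(0.13))
top t7 (array([249.48030086, 189.05473265]), array([ 0.77,  0.23, -0.09]), 41, np.float64(0.11))
top t6 (array([375.87661859, 198.78972608]), array([ 0.71, -0.05, -0.22]), 41, np.float64(0.13))
```

Request:
send_rows --moves "0 0 0 0.005 0.003 0.05 -1;0 0 0 0.01 0.006 0.1 -1;0 0 0 0.01 0.0065 0.14 -1;0 0 0 0.01 0.0065 0.1615 -1;0 0 0 0.01 0.0065 0.1615 -1;0 0 0 0.01 0.0065 0.1615 -1;0 0 0 0.01 0.0065 0.1615 -1;0 0 0 0.01 0.0065 0.1615 -1"

```text
time: 18.58
eef_pos: [0.5535, 0.1521, 0.103]
tcp_rot: [-0.161, 0.987, -0.0, 0.0]
contact_force: [0.3, 0.5, -0.9]
opening: 0.179
finger_force: 49.0
```

```bash
python3 lc.py; python3 - <<'E'
from sil import *
s=ctrl.get_state();p=s["eef_pos"];Rm=R.from_quat(s["tcp_rot"]).as_matrix();C=p-.0896*Rm[:,0]+[0,0,.0043]
print(p,C,Rm.round(4).tolist(),s["contact_force"],s["dq"].round(4),s["opening"],s["time"])
for n,a in(("scene",np.arange(-40,221,6)),("top",np.arange(150,391,6))):
    c=cam(n);save(c,n[0]+"8");print(n,sil(c,c["image"][...,::-1],C,angs=a))
c=cam("top"); im=c["image"]; I=im.astype(float); Y=np.clip((np.minimum(I[...,0],I[...,1])-I[...,2]-10)/30,0,1); B=Y[165:205,235:265]; yy,xx=np.mgrid[165:205,235:265]; print("stamp px",(B*xx).sum()/B.sum(),(B*yy).sum()/B.sum(),B.sum(),"expected stamp px (bias +.75,+.25)",proj(c,[[.6383,.1804,.045]]), "lens",proj(c,[C]))
E
```

```text
bar [-1.54311003 65.47101339] 2 [ 0.  0.  0.  0.  0.  0.  0.  0.  0.  0.  0.  0.  0.  0.  0.  0.  0.  0.
  7. 13. 17. 22.]
[0.55340706 0.15207393 0.10287313] [0.63838654 0.18047543 0.10721252] [[-0.9484, -0.317, 0.0005], [-0.317, 0.9484, 0.0], [-0.0004, -0.0001, -1.0]] [ 0.05404136 -0.26969819 -0.41121438] [ 0.0017 -0.0002  0.0013  0.0012  0.0009  0.0004] 0.17248049588879802 18.625
scene (array([389.7748956 , 204.28517089]), array([ 0.28, -0.3 ,  0.11]), 23, np.float64(0.09))
top (array([251.13903828, 191.35163468]), array([ 0.78,  0.06, -0.19]), 40, np.float64(0.12))
stamp px 248.02261306532662 182.8886097152429 39.8 expected stamp px (bias +.75,+.25) [[254.93092508 193.90361025]] lens [[251.13903828 191.35163468]]
```

The lens is at (638.4, 180.5, 107.2) mm in the robot frame, level, with no contact force. My mark-height estimates centre on about 106 mm, so I'll make a last small trim and settle.

Request:
send_rows --moves "0 0 0 0 0 0.003 -1;0 0 0 0 0 0.006 -1;0 0 0 0 0 0.006 -1;0 0 0 0 0 0.006 -1;0 0 0 0 0 0.006 -1;0 0 0 0 0 0.006 -1;0 0 0 0 0 0.006 -1;0 0 0 0 0 0.006 -1"

```text
time: 19.77
eef_pos: [0.5533, 0.1521, 0.1014]
tcp_rot: [-0.161, 0.987, -0.0, 0.0]
contact_force: [-0.3, 0.7, -2.5]
opening: 0.179
finger_force: 49.0
```

```bash
python3 -c "
from plant import ctrl
s=ctrl.get_state();print(s['eef_pos'],abs(s['dq']).max(),s['contact_force'],s['finger_force']);print(ctrl.sign_off())"
```

```text
[0.55329067 0.15205453 0.10144412] 0.0015477023792316645 [-0.26741237  0.74898978 -2.51179812] 49.04153287410736
the job is handed in; nothing more can be done
None
```

The job is handed in at about 20 s: the lever's nose is in the red notch (about 0.005 rad off by camera) and released, and the loupe is held level and still over the stamp at about 106 mm, with the mark's height estimated from the images to about 2 mm; no verdict came back.

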